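# Plug a relay into its rail socket and pull-test it

## Robot

A 6-joint arm with a two-finger parallel gripper is mounted at the origin on the work surface. World frame = base frame: x ahead of the robot, y to its left, z up, the work surface at z = 0. Lengths are in m, angles in rad, forces in N, time in s.
With the tool pointing down it reaches from about 0.25 to 0.725 m from the base axis. Payload 4 kg.
Tool frame: the origin (TCP) lies at the very end of the fingers, on their centre line; the grasp point (between the pads) lies 19 mm behind it; z points along the fingers, y is the line along which they close (so a half turn about z gives the same grasp; the last joint's range is limited). The gripper opens to 85 mm and grips with 20 to 120 N. Pads are 22 mm wide; open, the fingers measure 114 mm over their backs; the gripper's body (76 mm by 85 mm) begins 54 mm behind the grasp point. The pads swing forward as they close: fully open they stand 13 mm farther back than shut.
Start: joints at [-1.339, 0.241, 0.005, 1.335, 0, 1.571], TCP at [0.115, -0.487, 0.231] pointing down, gripper open.
Joint ranges: [-2.72, 2.72], [-1.05, 1.87], [-1.09, 1.28], [-1.99, 2.15], [-1.42, 1.44], [-3.14, 3.14]. Speed limits (rad/s): [2.79, 2.79, 3.14, 3.14, 3.14, 3.14].

## Interface

Orientations are given as a unit quaternion [x, y, z, w].
In Python, from workcell import telemetry, vision, workorder gives the robot as it stands.
- The arm moves only by the shell command python3 -m inch 'ROWS'. ROWS is JSON, a list of rows, each a list of 3 entries, a list of its own where there are three numbers: the turn, a rotation vector about the tool's x, y, z scaled (see below), then the shift along the tool's x, y, z scaled (see below), then the closure, from -1 (fully open) to 1 (shut). A call has 1 to 10 rows; each row shifts and turns the commanded pose from where the row before left it, along the tool's axes as they then stand; what a row does not reach is not made up. The controller multiplies each number of a shift by 0.3 m and each number of a turn by 360 degrees. A row lasts 1/12 s, in which the tool goes at most 41.7 mm and 7.16 degrees, less where a joint would pass 70% of its speed; a pose out of reach is approached as far as the arm can. A call with a number of a shift or a turn outside -1 to 1 is refused whole. A call with a gripper value outside its range is refused whole. The fingers move at their own pace and stop on an object; the grip force is fixed at half the most. Time passes only in rows, so rows that do not move let the fingers close. It gives the time, the measured TCP pose, the force, the opening and the grip force at its end, in the units of the state.
- telemetry.get_obs(): the state, without advancing time (a new reading comes with each control period).
- vision.camera(name): name is "side" or "top"; returns a dict with "img" (420x560x3 uint8, red, green, blue), "fov_y" (degrees; the focal length in pixels is half the picture's height over the tangent of half this angle, whatever the lens; pixels are square), "cx", "cy" (the principal point, pixels), "pose" (4x4, takes a point from camera to world coordinates). Camera axes: x right, y up, looking along -z (the intrinsics and any distortion apply to the point x, -y, -z); pixel columns grow to the right and rows downward; lengths in m; the calibration is good to about 2 mm. A picture is of the moment at which its call begins. There is no depth.
- workorder.job_done(): hands the job in; it is judged then, once.
The state is a dict: "clock": time; "joint_pos": joint angles; "joint_vel": joint speeds; "tau": joint torques, N m; "eef_pos": TCP position; "tool_rot": TCP orientation; "ft_force": force on the tool from outside, world axes, zero at the start; "ft_torque": the same for the moment, N m; "grip_width": finger opening in m; "grasp_force": force on a finger pad.
Only numpy, scipy, OpenCV 4.12 (cv2) and the standard library are available. Lean on these libraries where they do the work, as an engineer would, in place of code of your own. Each camera call takes 0.05 s, during which the arm holds its last target. There are 200 camera calls.

## Task

Take the new relay from the pink foam block, plug it into the empty socket on the rail with its orange tab at the socket's orange-marked end, and press it straight down until both side clips snap over its base, without forcing it (80 N would crack it). Then tug it straight up with a steady 12 N or so for a good half second, staying under 20 N, to prove that the clips hold it. Leave it clipped in, let go, and leave the other modules and the things on the bench alone.

Things in the scene. Friction and masses are not known exactly. Their poses are not given: they have to be found in the camera images.
- relay: loose plug-in relay, 72 to 113 g, clear cover on a black flange. Origin: centre of the flange's underside, z up. Flange 45 (x) by 32 (y) mm, 5 mm high; clear cover above it 36 (x) by 32 (y) mm, from 5 to 52 mm above the origin. It starts standing in the foam block, flange on the foam's top
- relay_grip (a point): point inside the relay's cover, 36 mm above its origin, axes as the relay's: a good height to grip the two flat y faces, 32 mm apart
- relay_tab (a point): orange tab on top of the relay, 3 mm high, 12 mm from its middle towards its +x end, 55 mm above its origin
- relay_blades (a point): tip level of the relay's two rows of brass blades, on its axis, 13 mm below its origin. Each row is 3 mm (x) by 24 mm (y); the rows are at x = -9 and x = +5 mm from the axis, so the relay plugs in only one way round
- foam: fixed pink foam block 80 by 80 by 24 mm high holding the relay; origin at the centre of its underside; x, y as the relay's. The blades stand 13 mm deep in its slots with 1.5 mm play each side
- panel: fixed white mounting plate 130 (x) by 300 (y) mm with a steel rail along its y axis; origin at the centre of its underside on the table. Socket, fitted relay and breaker sit on the rail at its middle and 80 mm to either side, in any order, x axes as the panel's
- socket: the empty black relay socket, 84 (x) by 38 (y) by 30 mm high, fixed on the rail; origin at the centre of its underside, 20 mm above the table; x across the rail, its +x end carries the orange marker stripe
- seat (a point): centre of the socket's top deck, 30 mm above its origin, same axes; the relay's origin when it is home. Blade slots in the deck at x = -9 and +5 mm, 1 mm play each side, 15 mm deep. Passing the clips takes 5 to 12 N, rising from some 16 mm to 6 mm above home, dropping as they snap over; then the flange meets the hard deck
- clip_front (a joint): sprung, hinged grey retaining clip at the socket's -x end, 14 mm wide, its sloping nose reaching 14 to 18 mm above the deck. 0 rad = closed, about 0.2 rad while the flange passes. Closed, its hook has 0.5 to 4.5 mm of play over the flange of a relay that is home (it differs from socket to socket); past the play, the two clips together give about 1 mm per 18 N of pull
- clip_back (a joint): the same clip at the socket's +x end
- fitted_relay: neighbour on the rail: an identical socket with a relay already in it, 84 by 38 by 86 mm high, fixed; origin at its underside, 20 mm above the table
- breaker: neighbour on the rail: white two-pole breaker 86 by 36 by 72 mm high, fixed; origin at its underside, 20 mm above the table
- cutters: loose red-handled side cutters lying on the table, 120 mm long along x, 45 mm wide, 12 mm high; origin near the middle
- badge: loose green rabbit-shaped circuit board, 100 by 44 mm, 4 mm thick with parts up to 10 mm; origin at the centre of its round belly
- battery: loose block battery standing on the table, 26 by 17 by 47 mm high; origin at the centre of its underside

How it is judged:
On the way, in this order (a step that is already met when the one before it is completed fails the run):
1. the relay is home in the socket with both clips snapped over its flange (z of relay in the frame of seat below 0.003 m and horizontal distance between relay and seat below 0.004 m and angle between the x axis of relay and the x axis of seat, either way round below 0.1 rad and angle between the z axis of relay and the z axis of seat, either way round below 0.1 rad and value of joint each of clip_front, clip_back below 0.06 rad), for 0.1 s.
2. the clipped relay is tugged straight up, its base off the deck, with 9 to 15 N held for 0.5 s (contact force between relay and socket between 9 and 15 N and z of relay in the frame of seat between 0.0008 and 0.009 m and angle between the z axis of relay and the z axis of seat, either way round below 0.1 rad and contact force between relay and the fingers above 1 N and value of joint each of clip_front, clip_back below 0.08 rad), for 0.5 s.
At the end, for the whole second after the job is handed in: the relay sits in the socket, its flange within 3 mm of the deck, within 4 mm of centre and 0.1 rad of square and upright, both clips closed (under 0.06 rad), at rest and let go (all of step 1 and linear speed of relay below 0.02 m/s); the robot touches nothing.
It fails at once if the relay was forced against the socket, leaned on with more than 80 N (contact force between relay and socket above 80 N and linear speed of relay below 0.003 m/s).
It fails at once if the clipped relay was tugged with more than 20 N (contact force between relay and socket above 20 N and z of relay in the frame of seat between 0.0012 and 0.009 m and value of joint each of clip_front, clip_back below 0.06 rad).
It fails at once if a neighbouring module was knocked with more than 8 N (contact force between any of the arm, the fingers, relay and fitted_relay above 8 N or contact force between any of the arm, the fingers, relay and breaker above 8 N).
It fails at once if the cutters, circuit board or battery were moved more than 15 mm (distance of any of cutters, badge, battery from where it was at the start of the episode above 0.015 m).
It also fails if it takes over 72 s, if anything falls off the work surface, if the arm or the gripper's body presses on something with over 40 N, if the wrist force passes 120 N, or if a joint passes its speed limit or range.

## Working session

There is one attempt and no reset: what is moved stays moved. The work goes in short steps, Python scripts to look and compute and a shell command to move; the robot and the scene stay as the last step left them, time stands still between calls to the robot, and variables do not carry over. Pictures are saved under pics/ and viewed, at most 10 in all, crops included, and the job is handed in when it is done.

```bash
mkdir -p pics
cat > h.py <<'E'
import numpy as np, cv2
from workcell import telemetry, vision, workorder
def K(c):
    h,w=c['img'].shape[:2]; f=h/2/np.tan(np.radians(c['fov_y'])/2)
    return f
def ray(c,u,v):
    f=K(c); d=np.array([(u-c['cx'])/f,-(v-c['cy'])/f,-1.]); P=np.array(c['pose'])
    return P[:3,3],P[:3,:3]@d
def onz(c,u,v,z):
    o,d=ray(c,u,v); return o+d*(z-o[2])/d[2]
def tri(c1,p1,c2,p2):
    o1,d1=ray(c1,*p1);o2,d2=ray(c2,*p2)
    A=np.stack([d1,-d2],1);t=np.linalg.lstsq(A,o2-o1,rcond=None)[0]
    a=o1+t[0]*d1;b=o2+t[1]*d2
    return (a+b)/2,np.linalg.norm(a-b)
def proj(c,X):
    P=np.array(c['pose']);q=P[:3,:3].T@(np.array(X)-P[:3,3]);f=K(c)
    return c['cx']-f*q[0]/q[2], c['cy']+f*q[1]/q[2]
E
python3 - <<'E'
from h import *
import pickle
print(telemetry.get_obs())
for n in('side','top'):
    c=vision.camera(n); print({k:v for k,v in c.items() if k!='img'})
    cv2.imwrite(f'pics/{n}0.png',c['img'][:,:,::-1]); pickle.dump(c,open(n+'.pkl','wb'))
E
```

```text
{'clock': 0.0, 'joint_pos': array([-1.33898372e+00,  2.41418302e-01,  3.70012651e-03,  1.33521365e+00,
       -1.62858691e-05,  1.57080929e+00]), 'joint_vel': array([-3.37177003e-04,  6.96385616e-04, -8.92918559e-05, -4.82077610e-04,
       -1.42030890e-03,  1.86450824e-04]), 'tau': array([-2.36235428e-04, -3.72315466e+01,  2.52408689e+01,  1.70976348e-02,
       -7.03830619e-05, -6.53532652e-06]), 'eef_pos': array([ 0.11471691, -0.48599447,  0.23040112]), 'tool_rot': array([ 9.93290563e-01,  1.15640465e-01, -1.31577270e-04, -1.05964381e-03]), 'ft_force': array([ 0.01928855, -0.07925973, -0.41926293]), 'ft_torque': array([0.0250205 , 0.01075544, 0.00437712]), 'grasp_force': 0.0, 'grip_width': 0.08516875964052638}
{'fov_y': 54.96372410157077, 'cx': 288.0568523580558, 'cy': 207.22092206474096, 'pose': array([[-0.75066156,  0.32884286, -0.57303543,  0.00623851],
       [-0.66064692, -0.36405685,  0.65651219,  0.75696693],
       [ 0.00727188,  0.87139255,  0.49053251,  0.61105714],
       [ 0.        ,  0.        ,  0.        ,  1.        ]])}
{'fov_y': 53.926694107665284, 'cx': 281.6547031949369, 'cy': 211.9046408005524, 'pose': array([[-0.02135161,  0.99254626, -0.11998347,  0.50110114],
       [-0.99937439, -0.01780444,  0.03055859,  0.08438284],
       [ 0.02819457,  0.12056088,  0.99230547,  1.01211314],
       [ 0.        ,  0.        ,  0.        ,  1.        ]])}
```

View pics/side0.png

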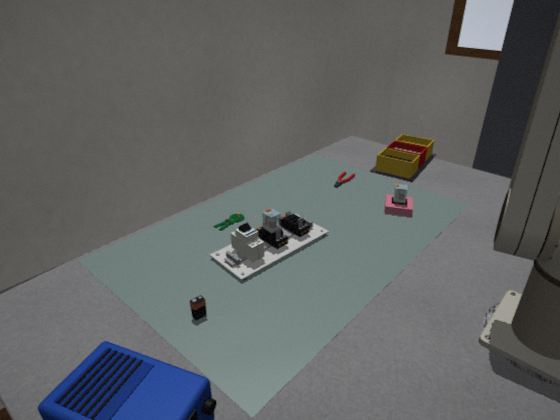

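View pics/top0.png

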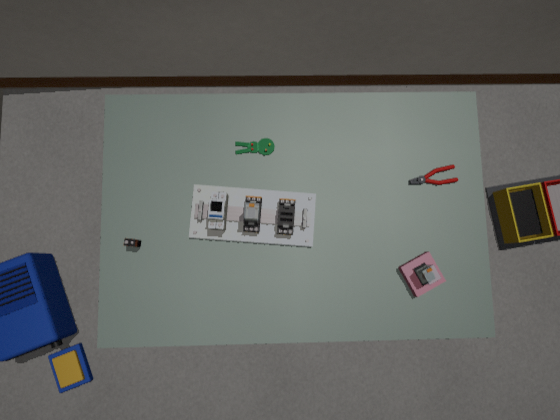

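The side view shows the breaker (247,243), fitted relay (272,228), empty socket (295,225) and the relay in its foam (400,203). In the top view the panel is at about (253,216), the socket at (286,216) and the foam at (422,274). I'll enlarge both.

Run:
```python
from h import *
import pickle
s=pickle.load(open('side.pkl','rb'));t=pickle.load(open('top.pkl','rb'))
def cr(c,x0,y0,w,h,W,H): return cv2.resize(c['img'][y0:y0+h,x0:x0+w,::-1],(W,H),interpolation=cv2.INTER_CUBIC)
a=np.hstack([cr(t,185,175,140,84,500,300),cr(t,390,244,70,70,300,300)])
b=np.hstack([cr(s,200,190,140,84,500,300),cr(s,370,170,60,60,300,300)])
cv2.imwrite('pics/crops.png',np.vstack([a,b]))
for X in([0,0,0],[.115,-.487,.231],[0.4,-.4,0]): print(proj(t,X),proj(s,X))
hsv=cv2.cvtColor(t['img'],cv2.COLOR_RGB2HSV)
for nm,c in(('t',t),('s',s)):
    hsv=cv2.cvtColor(c['img'],cv2.COLOR_RGB2HSV)
    for col,lo,hi in(('orange',(5,110,120),(18,255,255)),('pink',(165,60,90),(180,170,255)),('pink0',(0,60,90),(4,170,255))):
        n,l,st,ce=cv2.connectedComponentsWithStats(cv2.inRange(hsv,lo,hi))
        print(nm,col,[(st[i].tolist(),ce[i].round(2).tolist()) for i in range(1,n) if st[i,4]>2])
```

```text
(np.float64(310.64609389005545), np.float64(481.3055143126444)) (np.float64(542.7340926873821), np.float64(339.0284729888565))
(np.float64(589.9098848552276), np.float64(470.3605262852863)) (np.float64(567.4813199499367), np.float64(147.55515025196487))
(np.float64(469.28179499408424), np.float64(299.52552403303747)) (np.float64(433.94245083940945), np.float64(201.49738291569997))
t orange [([251, 143, 2, 2, 3], [251.33, 143.33]), ([258, 197, 3, 1, 3], [259.0, 197.0]), ([249, 204, 5, 3, 14], [251.14, 204.93]), ([427, 268, 5, 4, 15], [428.87, 269.6])]
t pink [([401, 252, 44, 44, 579], [420.33, 274.71])]
t pink0 [([449, 165, 3, 1, 3], [450.0, 165.0]), ([440, 167, 3, 1, 3], [441.0, 167.0]), ([452, 166, 3, 3, 4], [453.25, 167.25]), ([434, 168, 4, 2, 4], [435.5, 168.25]), ([428, 177, 5, 3, 6], [429.67, 178.5]), ([446, 179, 3, 1, 3], [447.0, 179.0]), ([451, 178, 4, 1, 4], [452.5, 178.0]), ([556, 179, 3, 1, 3], [557.0, 179.0]), ([434, 180, 4, 1, 4], [435.5, 180.0]), ([440, 180, 4, 1, 4], [441.5, 180.0]), ([545, 181, 3, 1, 3], [546.0, 181.0]), ([549, 180, 5, 1, 5], [551.0, 180.0]), ([548, 18
[... 394 characters left out ...]
, 3, 3], [556.0, 225.0]), ([557, 228, 2, 3, 4], [557.25, 229.25])]
s orange [([397, 184, 2, 2, 3], [397.33, 184.67]), ([266, 209, 5, 2, 8], [268.0, 209.5]), ([282, 215, 4, 2, 4], [283.5, 215.5]), ([256, 227, 4, 2, 4], [257.5, 227.5])]
s pink [([395, 147, 6, 3, 7], [397.71, 147.86]), ([402, 149, 3, 1, 3], [403.0, 149.0]), ([408, 150, 2, 2, 3], [408.33, 150.33]), ([412, 151, 3, 2, 4], [413.0, 151.25]), ([416, 152, 4, 2, 6], [417.5, 152.5]), ([385, 195, 28, 15, 227], [398.59, 202.96])]
s pink0 [([388, 141, 6, 5, 6], [390.5, 142.83]), ([406, 150, 2, 2, 3], [406.67, 150.67]), ([419, 152, 2, 2, 3], [419.67, 152.33]), ([342, 171, 4, 3, 4], [343.5, 172.0]), ([338, 173, 17, 8, 26], [345.08, 176.92])]
```

View pics/crops.png

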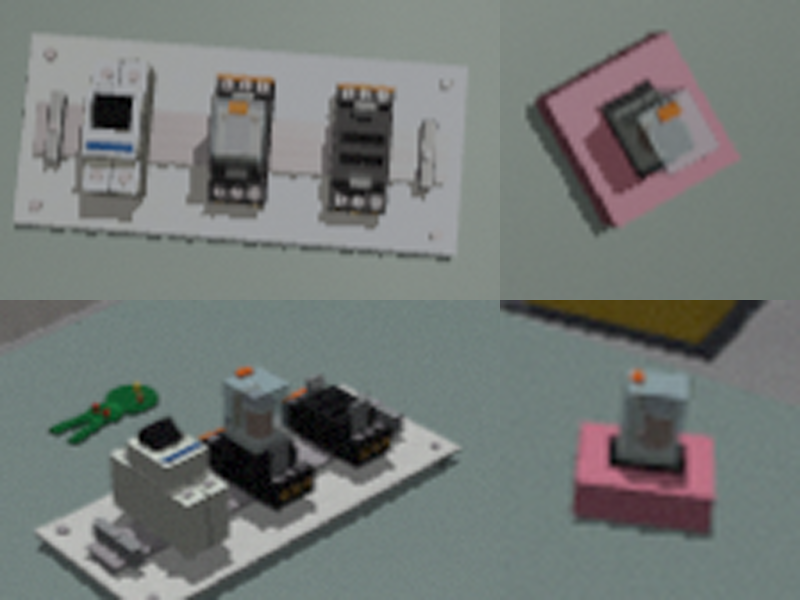

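The socket is the right-hand module (top view (286,216)), with its orange stripe at the upper end, towards world +x. The relay stands turned about 30° in the foam, tab at top (428.9,269.6) and side (397.3,184.7). Next I fit the edges.

```bash
cat >> h.py <<'E'
from scipy.ndimage import map_coordinates, gaussian_filter
def edge(c,p,q,r=3,m=.12,ch=None,sgn=0):
    "sub-pixel line near segment p-q: strongest gradient along normals, robust line fit"
    g=c['img'].astype(float); g=g.mean(2) if ch is None else g[...,ch]
    g=gaussian_filter(g,.6); p,q=np.array(p,float),np.array(q,float);d=(q-p)/np.linalg.norm(q-p);n=np.array([-d[1],d[0]])
    s=np.arange(-r,r+.01,.25);pts=[]
    for a in np.linspace(m,1-m,int(np.linalg.norm(q-p))+2):
        x=p+(q-p)*a; X=x[:,None]+n[:,None]*s
        v=map_coordinates(g,[X[1],X[0]],order=1);gr=np.gradient(v)
        gr=np.abs(gr) if sgn==0 else np.clip(sgn*gr,0,None)
        k=gr.argmax(); w=gr*(np.abs(s-s[k])<=1.); pts.append(x+n*(w@s/max(w.sum(),1e-9)))
    pts=np.array(pts,np.float32)
    vx,vy,x0,y0=cv2.fitLine(pts,cv2.DIST_HUBER,0,.01,.01).ravel()
    res=np.median(np.abs((pts-[x0,y0])@np.array([-vy,vx])))
    return np.array([x0,y0,vx,vy]),res
def meet(a,b):
    t=np.linalg.solve(np.array([[a[2],-b[2]],[a[3],-b[3]]]),b[:2]-a[:2]);return a[:2]+t[0]*a[2:]
def quad(c,P,**k):
    L=[edge(c,P[i],P[(i+1)%4],**k) for i in range(4)]
    return np.array([meet(L[i-1][0],L[i][0]) for i in range(4)]),[round(float(l[1]),2) for l in L]
E
cat > m1.py <<'E'
from h import *
import pickle
s=pickle.load(open('side.pkl','rb'));t=pickle.load(open('top.pkl','rb'))
def up(P,x0,y0,k): return [((x+.5)/k+x0-.5,(y+.5)/k+y0-.5) for x,y in P]
def show(nm,c,Q,z):
    W=np.array([onz(c,*q,z) for q in Q]);e=np.roll(W,-1,0)-W
    print(nm,Q.round(2).tolist(),'centre',W.mean(0).round(4),'sides',np.linalg.norm(e,axis=1).round(4),'yaw',np.degrees(np.arctan2(e[:,1],e[:,0])).round(1))
    return W
F,r=quad(t,up([(45,97),(165,32),(240,155),(112,228)],390,244,300/70),r=2);print(r);show('foam',t,F,.024)
P,r=quad(t,up([(32,33),(468,67),(455,252),(13,222)],185,175,500/140),r=2,m=.05);print(r);show('panel',t,P,.008)
S,r=quad(t,up([(334,85),(396,87),(389,213),(327,210)],185,175,500/140),r=2);print(r);show('socket',t,S,.05)
Fs=quad(s,up([(80,124),(215,135),(212,205),(75,188)],370,170,5),r=2);print(Fs[1])
for i,j in((0,1),(0,0),(1,1),(1,0),(0,2),(0,3)): pass
# foam top corners in side view (TL,TR,BR,BL) vs top view: try all cyc shifts
for k in range(4):
    print(k,[(tri(t,F[(i+k)%4],s,Fs[0][i])[0].round(3).tolist(),round(tri(t,F[(i+k)%4],s,Fs[0][i])[1],4)) for i in range(4)])
p,e=tri(t,(428.87,269.6),s,(397.33,184.67));print('tab',p.round(4),e)
E
python3 m1.py
```

```text
[0.08, 0.11, 0.14, 0.08]
foam [[400.1300048828125, 267.1099853515625], [428.7699890136719, 251.0800018310547], [445.7099914550781, 280.510009765625], [417.1199951171875, 296.92999267578125]] centre [ 0.4654 -0.2809  0.024 ] sides [0.0806 0.0796 0.0803 0.08  ] yaw [ -62.9 -152.8  117.4   27.3]
[0.12, 0.09, 0.14, 0.14]
panel [[193.75, 183.74000549316406], [315.6099853515625, 193.05999755859375], [312.239990234375, 245.9600067138672], [188.0, 236.72999572753906]] centre [0.617  0.1247 0.008 ] sides [0.3008 0.1307 0.3018 0.1306] yaw [-95.4 174.6  84.6  -5.8]
[0.17, 0.16, 0.63, 0.34]
socket [[277.1600036621094, 198.10000610351562], [295.07000732421875, 198.5800018310547], [292.510009765625, 233.5500030517578], [274.9700012207031, 232.17999267578125]] centre [0.6088 0.0472 0.05  ] sides [0.0423 0.0829 0.0411 0.0806] yaw [-92.5 174.4  84.4  -4.8]
[0.81, 0.08, 0.13, 0.1]
0 [([0.48, -0.217, 0.062], np.float64(0.0073)), ([0.484, -0.321, 0.018], np.float64(0.0808)), ([0.446, -0.357, -0.029], np.float64(0.0021)), ([0.444, -0.233, 0.043], np.float64(0.0752))]
1 [([0.519, -0.303, 0.015], np.float64(0.002)), ([0.447, -0.335, 0.026], np.float64(0.0023)), ([0.411, -0.264, 0.024], np.float64(0.0008)), ([0.482, -0.227, 0.024], np.float64(0.0014))]
2 [([0.479, -0.306, 0.035], np.float64(0.0749)), ([0.414, -0.248, 0.072], np.float64(0.0046)), ([0.447, -0.249, 0.016], np.float64(0.0798)), ([0.522, -0.317, -0.028], np.float64(0.0047))]
3 [([0.444, -0.223, 0.079], np.float64(0.0666)), ([0.448, -0.233, 0.065], np.float64(0.0798)), ([0.485, -0.343, -0.038], np.float64(0.0808)), ([0.481, -0.319, -0.005], np.float64(0.0846))]
tab [ 0.4756 -0.2749  0.0801] 0.002189597829172365
```

Foam corner heights come out at 24–26 mm, sides 80 mm, and the tab at 80 mm, so all match the text. The relay is at (0.4654, −0.2809) with yaw 27.25°. The socket is at about (0.609, 0.046) with yaw −5.4°. I'm moving above the relay now.

```bash
python3 -m inch '[[[0,0,-0.0194],[0,0,0],-1],[[0,0,-0.0194],[0,0,0],-1],[[0,0,0],[0.06,-0.003,0.01],-1],[[0,0,0],[0.12,-0.006,0.02],-1],[[0,0,0],[0.12,-0.007,0.02],-1],[[0,0,0],[0.12,-0.007,0.02],-1],[[0,0,0],[0.12,-0.007,0.02],-1],[[0,0,0],[0.12,-0.007,0.02],-1],[[0,0,0],[0.12,-0.007,0.02],-1],[[0,0,0],[0.12,-0.007,0.02],-1]]'
python3 -m inch '[[[0,0,0],[0.12,-0.007,0.02],-1],[[0,0,0],[0.12,-0.007,0.01],-1],[[0,0,0],[0.12,-0.007,0.01],-1],[[0,0,0],[0.1,-0.007,0],-1],[[0,0,0],[0.05,0,0],-1],[[0,0,0],[0,0,0],-1],[[0,0,0],[0,0,0],-1]]'
cat > togo.py <<'E'
import sys
from h import *
from scipy.spatial.transform import Rotation as R
def togo(x,y,z,yaw):
    o=telemetry.get_obs(); r=R.from_quat(o['tool_rot'])
    T=R.from_euler('z',yaw,degrees=True)*R.from_euler('x',180,degrees=True)
    print('clock',round(o['clock'],2),'tcp',o['eef_pos'].round(4),'w',round(o['grip_width'],4),'gf',round(o['grasp_force'],1),'F',o['ft_force'].round(1))
    print('turn',((r.inv()*T).as_rotvec()/(2*np.pi)).round(4),'shift after turn',(T.inv().apply(np.array([x,y,z])-o['eef_pos'])/.3).round(4))
if __name__=='__main__': togo(*map(float,sys.argv[1:]))
E
python3 togo.py .4654 -.2809 .041 27.25
```

```text
clock: 0.93
eef_pos: [0.349, -0.348, 0.1857]
tool_rot: [0.972, 0.236, -0.0, -0.0]
ft_force: [-0.1, -0.8, -0.1]
grip_width: 0.0855
grasp_force: 0.0
clock: 1.52
eef_pos: [0.4799, -0.2715, 0.1737]
tool_rot: [0.972, 0.236, -0.001, -0.0]
ft_force: [0.6, 0.0, -0.3]
grip_width: 0.0851
grasp_force: 0.0
clock 1.52 tcp [ 0.4799 -0.2715  0.1737] w 0.0851 gf 0.0 F [ 0.6  0.  -0.3]
turn [-0.0001  0.0002  0.0002] shift after turn [-0.0573  0.0056  0.4424]
```

```bash
python3 -m inch '[[[0,0,0],[-0.057,0.0056,0],-1],[[0,0,0],[0,0,0.1],-1],[[0,0,0],[0,0,0.1],-1],[[0,0,0],[0,0,0.1],-1],[[0,0,0],[0,0,0.08],-1],[[0,0,0],[0,0,0.04],-1],[[0,0,0],[0,0,0.022],-1],[[0,0,0],[0,0,0],-1],[[0,0,0],[0,0,0],-1]]'
python3 togo.py .4654 -.2809 .041 27.25
python3 - <<'E'
from h import *
o=[]
for n,x,y in(('top',380,230),('side',350,140)):
    c=vision.camera(n);o.append(cv2.resize(c['img'][y:y+90,x:x+90,::-1],(400,400),interpolation=cv2.INTER_CUBIC))
cv2.imwrite('pics/g1.png',np.hstack(o))
E
```

```text
clock: 2.27
eef_pos: [0.4651, -0.2821, 0.0423]
tool_rot: [0.972, 0.235, 0.0, 0.0]
ft_force: [0.1, -0.5, 0.6]
grip_width: 0.0851
grasp_force: 0.0
clock 2.27 tcp [ 0.4651 -0.2821  0.0423] w 0.0851 gf 0.0 F [ 0.1 -0.5  0.6]
turn [ 0.0001 -0.     -0.0003] shift after turn [ 0.0026 -0.0032  0.0042]
```

View pics/g1.png

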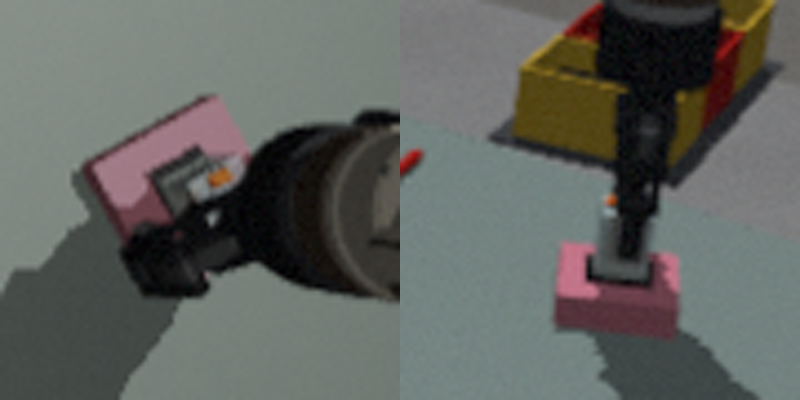

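The fingers straddle the relay: finger at (170,265) in the left crop, and centred on the cover in the side crop. I'll close.

```bash
python3 -m inch '[[[0,0,0],[0.0026,-0.0032,0.003],-1],[[0,0,0],[0,0,0],1],[[0,0,0],[0,0,0],1],[[0,0,0],[0,0,0],1],[[0,0,0],[0,0,0],1],[[0,0,0],[0,0,0],1],[[0,0,0],[0,0,0],1],[[0,0,0],[0,0,0],1],[[0,0,0],[0,0,0],1],[[0,0,0],[0,0,0],1]]'
python3 togo.py .4654 -.2809 .041 27.25
```

```text
clock: 3.2
eef_pos: [0.4662, -0.2801, 0.0411]
tool_rot: [0.972, 0.236, 0.0, 0.0]
ft_force: [0.8, 0.2, 4.0]
grip_width: 0.0315
grasp_force: 60.2
clock 3.2 tcp [ 0.4662 -0.2801  0.0411] w 0.0315 gf 60.2 F [0.8 0.2 4. ]
turn [ 0.0001 -0.0001  0.    ] shift after turn [-0.0035  0.0012  0.0003]
```

```bash
python3 -m inch '[[[0,0,0],[0,0,-0.03],1],[[0,0,0],[0,0,-0.06],1],[[0,0,0],[0,0,-0.1],1],[[0,0,0],[0,0,-0.1],1],[[0,0,0],[0,0,-0.09],1],[[0,0,0.018],[0,0,0],1],[[0,0,0.018],[0,0,0],1],[[0,0,0.0182],[0,0,0],1],[[0,0,0.0182],[0,0,0],1],[[0,0,0.0182],[0,0,0],1]]'
python3 togo.py .609 .046 .135 -5.4
```

```text
clock: 4.03
eef_pos: [0.4653, -0.2797, 0.1548]
tool_rot: [0.999, -0.05, -0.001, -0.0]
ft_force: [-0.1, -0.0, -1.2]
grip_width: 0.0314
grasp_force: 60.0
clock 4.03 tcp [ 0.4653 -0.2797  0.1548] w 0.0314 gf 60.0 F [-0.1 -0.  -1.2]
turn [-0.0001  0.0002 -0.0008] shift after turn [ 0.3746 -1.126   0.0661]
```

```bash
python3 -m inch '[[[0,0,0],[0.02,-0.06,-0.03],1],[[0,0,0],[0.04,-0.12,0],1],[[0,0,0],[0.04,-0.12,0],1],[[0,0,0],[0.04,-0.12,0],1],[[0,0,0],[0.04,-0.12,0],1],[[0,0,0],[0.04,-0.12,0],1],[[0,0,0],[0.04,-0.12,0],1],[[0,0,0],[0.04,-0.12,0],1],[[0,0,0],[0.035,-0.11,0],1],[[0,0,0],[0.02,-0.06,0],1]]'
python3 -m inch '[[[0,0,0],[0.02,-0.05,0],1],[[0,0,0],[0,0,0.03],1],[[0,0,0],[0,0,0],1],[[0,0,0],[0,0,0],1],[[0,0,0],[0,0,0],1]]'
python3 togo.py .609 .046 .135 -5.4
python3 - <<'E'
from h import *
import pickle
o=[]
for n,x,y,w in(('top',230,160,90),('side',245,150,90)):
    c=vision.camera(n);pickle.dump(c,open(n+'2.pkl','wb'));o.append(cv2.resize(c['img'][y:y+w,x:x+w,::-1],(400,400),interpolation=cv2.INTER_CUBIC))
cv2.imwrite('pics/g2.png',np.hstack(o))
E
```

```text
clock: 4.87
eef_pos: [0.5988, -0.0061, 0.1644]
tool_rot: [1.0, -0.013, -0.0, -0.016]
ft_force: [0.8, -0.6, -1.2]
grip_width: 0.031
grasp_force: 60.0
clock: 5.28
eef_pos: [0.6036, -0.0011, 0.1558]
tool_rot: [1.0, -0.01, -0.001, -0.018]
ft_force: [0.3, -0.4, -1.3]
grip_width: 0.0316
grasp_force: 60.0
clock 5.28 tcp [ 0.6036 -0.0011  0.1558] w 0.0316 gf 60.0 F [ 0.3 -0.4 -1.3]
turn [-0.0058  0.0005  0.0119] shift after turn [ 0.0031 -0.158   0.0692]
```

View pics/g2.png

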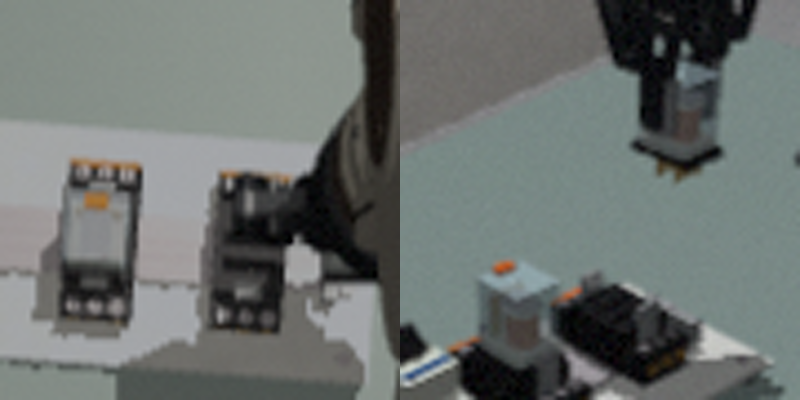

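The relay hangs upright and the blades are visible in the side crop at (675,170). The tool is 2° off and stopped short, so I'll check the joints while correcting.

```bash
python3 -c "
from h import *;print(telemetry.get_obs()['joint_pos'].round(3))"
python3 -m inch '[[[-0.0058,0.0005,0.0119],[0,0,0],1],[[0,0,0],[0,0,0],1],[[0,0,0],[0,0,0],1]]'
python3 togo.py .609 .046 .135 -5.4;python3 -c "
from h import *;print(telemetry.get_obs()['joint_pos'].round(3))"
```

```text
[-0.02   0.486  0.165  1.25   0.036  3.141]
clock: 5.63
eef_pos: [0.6031, -0.0258, 0.1566]
tool_rot: [1.0, -0.026, 0.001, -0.01]
ft_force: [0.3, 0.2, -1.6]
grip_width: 0.0312
grasp_force: 60.0
clock 5.63 tcp [ 0.6031 -0.0258  0.1566] w 0.0312 gf 60.0 F [ 0.3  0.2 -1.6]
turn [-0.0032 -0.0002  0.0066] shift after turn [-0.003  -0.2402  0.0719]
[-0.053  0.483  0.162  1.248  0.02   3.141]
```

The last joint is at its upper range, and the goal needs j6 = π+0.17. I'll unwind the wrist by almost a full turn in place; the blades are at z≈0.126, clear of everything.

```bash
A='[[0,0,-0.0195],[0,0,0],1]'
python3 -m inch '[[[0,0,-0.0195],[0,0,0],1],[[0,0,-0.0195],[0,0,0],1],[[0,0,-0.0195],[0,0,0],1],[[0,0,-0.0195],[0,0,0],1],[[0,0,-0.0195],[0,0,0],1],[[0,0,-0.0195],[0,0,0],1],[[0,0,-0.0195],[0,0,0],1],[[0,0,-0.0195],[0,0,0],1],[[0,0,-0.0195],[0,0,0],1],[[0,0,-0.0195],[0,0,0],1]]'
python3 -m inch '[[[0,0,-0.0195],[0,0,0],1],[[0,0,-0.0195],[0,0,0],1],[[0,0,-0.0195],[0,0,0],1],[[0,0,-0.0195],[0,0,0],1],[[0,0,-0.0195],[0,0,0],1],[[0,0,-0.0195],[0,0,0],1],[[0,0,-0.0195],[0,0,0],1],[[0,0,-0.0195],[0,0,0],1],[[0,0,-0.0195],[0,0,0],1],[[0,0,-0.0195],[0,0,0],1]]'
python3 togo.py .609 .046 .135 -5.4;python3 -c "
from h import *;print(telemetry.get_obs()['joint_pos'].round(3))"
```

```text
clock: 6.47
eef_pos: [0.6032, -0.0243, 0.1564]
tool_rot: [0.831, 0.557, 0.007, -0.008]
ft_force: [0.0, 0.1, -0.9]
grip_width: 0.0314
grasp_force: 60.0
clock: 7.3
eef_pos: [0.6032, -0.0243, 0.1564]
tool_rot: [0.359, 0.933, 0.01, -0.003]
ft_force: [-0.1, -0.2, -0.8]
grip_width: 0.0315
grasp_force: 60.0
clock 7.3 tcp [ 0.6032 -0.0243  0.1564] w 0.0315 gf 60.0 F [-0.1 -0.2 -0.8]
turn [-0.0013 -0.0041  0.398 ] shift after turn [-0.0028 -0.2351  0.0713]
[-0.051  0.484  0.162  1.248  0.021  0.685]
```

```bash
python3 -m inch '[[[0,0,-0.0195],[0,0,0],1],[[0,0,-0.0195],[0,0,0],1],[[0,0,-0.0195],[0,0,0],1],[[0,0,-0.0195],[0,0,0],1],[[0,0,-0.0195],[0,0,0],1],[[0,0,-0.0195],[0,0,0],1],[[0,0,-0.0195],[0,0,0],1],[[0,0,-0.0195],[0,0,0],1],[[0,0,-0.0195],[0,0,0],1],[[0,0,-0.0195],[0,0,0],1]]'
python3 -m inch '[[[0,0,-0.0195],[0,0,0],1],[[0,0,-0.0195],[0,0,0],1],[[0,0,-0.0195],[0,0,0],1],[[0,0,-0.0195],[0,0,0],1],[[0,0,-0.0195],[0,0,0],1],[[0,0,-0.0195],[0,0,0],1],[[0,0,-0.0195],[0,0,0],1],[[0,0,-0.0195],[0,0,0],1],[[0,0,-0.0195],[0,0,0],1],[[0,0,-0.0195],[0,0,0],1]]'
python3 -m inch '[[[0,0,-0.0195],[0,0,0],1],[[0,0,-0.0195],[0,0,0],1],[[0,0,-0.0195],[0,0,0],1],[[0,0,-0.0195],[0,0,0],1],[[0,0,-0.0195],[0,0,0],1],[[0,0,-0.0195],[0,0,0],1],[[0,0,-0.0195],[0,0,0],1],[[0,0,-0.0195],[0,0,0],1],[[0,0,-0.0195],[0,0,0],1],[[0,0,0],[0,0,0],1]]'
python3 togo.py .609 .046 .135 -5.4;python3 -c "
from h import *;print(telemetry.get_obs()['joint_pos'].round(3))"
```

```text
clock: 8.13
eef_pos: [0.6032, -0.0243, 0.1564]
tool_rot: [-0.243, 0.97, 0.01, 0.004]
ft_force: [-0.4, 0.7, -1.5]
grip_width: 0.0309
grasp_force: 60.0
clock: 8.97
eef_pos: [0.6033, -0.0243, 0.1564]
tool_rot: [0.756, -0.654, -0.006, -0.008]
ft_force: [0.2, 0.1, -1.3]
grip_width: 0.0313
grasp_force: 60.0
clock: 9.8
eef_pos: [0.6032, -0.0243, 0.1564]
tool_rot: [0.987, -0.163, -0.001, -0.01]
ft_force: [0.3, 0.2, -1.1]
grip_width: 0.0313
grasp_force: 60.0
clock 9.8 tcp [ 0.6032 -0.0243  0.1564] w 0.0313 gf 60.0 F [ 0.3  0.2 -1.1]
turn [-0.0033  0.0003 -0.0372] shift after turn [-0.0029 -0.2352  0.0713]
[-0.051  0.484  0.162  1.248  0.02  -2.864]
```

```bash
python3 -m inch '[[[-0.0017,0.0002,-0.0186],[0,0,0],1],[[-0.0016,0,-0.0186],[0,0,0],1],[[0,0,0],[0,-0.06,0],1],[[0,0,0],[0,-0.09,0],1],[[0,0,0],[0,-0.06,0],1],[[0,0,0],[0,-0.025,0],1],[[0,0,0],[0,0,0.03],1],[[0,0,0],[0,0,0],1],[[0,0,0],[0,0,0],1],[[0,0,0],[0,0,0],1]]'
python3 togo.py .609 .046 .135 -5.4
python3 - <<'E'
from h import *
import pickle
o=[]
for n,x,y,w in(('top',240,170,80),('side',250,150,90)):
    c=vision.camera(n);pickle.dump(c,open(n+'3.pkl','wb'));o.append(cv2.resize(c['img'][y:y+w,x:x+w,::-1],(400,400),interpolation=cv2.INTER_CUBIC))
cv2.imwrite('pics/g3.png',np.hstack(o))
E
```

```text
clock: 10.63
eef_pos: [0.6096, 0.0443, 0.1467]
tool_rot: [0.999, -0.049, -0.001, 0.001]
ft_force: [0.0, -0.3, -1.3]
grip_width: 0.0315
grasp_force: 60.0
clock 10.63 tcp [0.6096 0.0443 0.1467] w 0.0315 gf 60.0 F [ 0.  -0.3 -1.3]
turn [ 0.0002  0.0003 -0.0007] shift after turn [-0.0026 -0.0055  0.039 ]
```

View pics/g3.png

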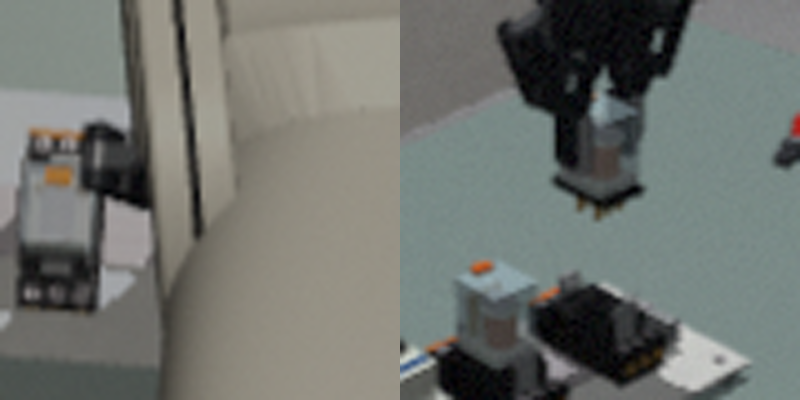

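The arm blocks the top view here. In the side crop the held relay's flange (600,190), the fitted relay (495,290) and the socket (600,320) are all clear. I'll lower to just above the clips and measure the flange against the socket and the identical fitted relay in the side view.

```bash
python3 -m inch '[[[0.0002,0.0003,-0.0007],[-0.0026,-0.0055,0.04],1],[[0,0,0],[0,0,0.06],1],[[0,0,0],[0,0,0.03],1],[[0,0,0],[0,0,0],1],[[0,0,0],[0,0,0],1],[[0,0,0],[0,0,0],1]]'
python3 togo.py .609 .046 .067 -5.4
python3 - <<'E'
from h import *
import pickle
c=vision.camera('side');pickle.dump(c,open('side4.pkl','wb'));cv2.imwrite('pics/g4.png',cv2.resize(c['img'][175:250,250:350,::-1],(800,600),interpolation=cv2.INTER_CUBIC))
E
```

```text
clock: 11.23
eef_pos: [0.61, 0.047, 0.1089]
tool_rot: [0.999, -0.046, 0.001, -0.0]
ft_force: [0.0, 0.8, -0.1]
grip_width: 0.0312
grasp_force: 60.0
clock 11.23 tcp [0.61   0.047  0.1089] w 0.0312 gf 60.0 F [ 0.   0.8 -0.1]
turn [-0.0001 -0.0003  0.0003] shift after turn [-0.0029  0.0035  0.1397]
```

View pics/g4.png

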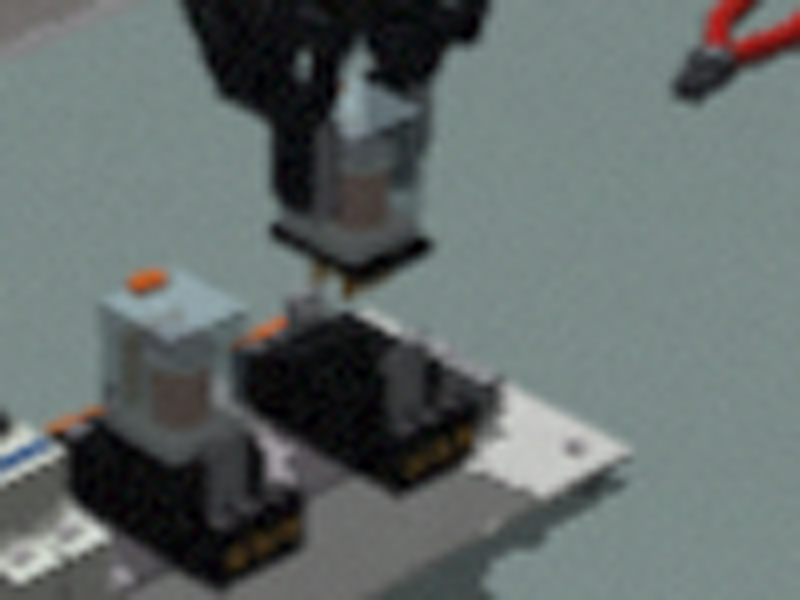

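Held relay is above the socket: flange corners near (272,230), (355,280), (432,243) in the crop. The fitted relay's top is at (175,305) and the socket's orange stripe at (268,328). Now the numbers.

```bash
cat > m2.py <<'E'
from h import *
import pickle
s=pickle.load(open('side.pkl','rb'));t=pickle.load(open('top.pkl','rb'));s4=pickle.load(open('side4.pkl','rb'))
up=lambda x,y:((x+.5)/8+250-.5,(y+.5)/8+175-.5)
a=np.radians(-5.4);ex=np.array([np.cos(a),np.sin(a)]);ey=np.array([-ex[1],ex[0]])
def orange(c,x0,y0,x1,y1):
    h=c['img'][y0:y1,x0:x1].astype(float); w=np.clip(h[...,0]-h[...,2]-50,0,None)*(h[...,0]>h[...,1]*1.25)
    Y,X=np.mgrid[y0:y1,x0:x1];return (w*X).sum()/w.sum(),(w*Y).sum()/w.sum()
# fitted relay's tab in top & side (before), relay tab in foam
ft=orange(t,245,200,258,209);fs=orange(s,263,206,274,213);rt=orange(t,424,264,436,274);rs=orange(s,393,181,401,188)
f3,e=tri(t,ft,s,fs);r3,e2=tri(t,rt,s,rs);print('tab fitted',f3.round(4),e,'tab foam',r3.round(4),e2)
T=lambda p,z,c:onz(c,*p,z)[:2]
seat_t=T(ft,.1045,t)-.012*ex-.08*ey;seat_s=T(fs,.1045,s)-.012*ex-.08*ey
b=np.radians(27.25);fx=np.array([np.cos(b),np.sin(b)])
rel_t=T(rt,.0785,t)-.012*fx;rel_s=T(rs,.0785,s)-.012*fx
print('seat by tab: top',seat_t.round(4),'side',seat_s.round(4),' foam relay: top',rel_t.round(4),'side',rel_s.round(4))
# held flange, side4
g=telemetry.get_obs()['eef_pos'];z=g[2]-.017
L1,r1=edge(s4,up(277,245),up(338,275),r=1.5);L2,r2=edge(s4,up(368,280),up(430,250),r=1.5)
n=meet(L1,L2);p=T(n,z,s4)-(-.0225*ex+.016*ey)
print('flange near',n.round(2),r1,r2,'held by side',p.round(4),'tcp',g.round(4))
# direction check of edges
# fitted cover top quad, side, z=.102
Q,r=quad(s,[up(100,300),up(165,268),up(247,314),up(175,341)],r=1.2);W=np.array([onz(s,*q,.102) for q in Q])
print('fitted top quad',Q.round(1).tolist(),r,'sides',np.linalg.norm(np.roll(W,-1,0)-W,axis=1).round(4),'seat',(W.mean(0)[:2]-.08*ey).round(4))
# held same right-top corner
d=lambda p:p-(-.018*ex-.016*ey)
print('right-top corner: held',d(T(up(416,111),z+.052,s4)).round(4),'seat',(d(T(Q[2],.102,s))-.08*ey).round(4))
# stripes
st=orange(s,279,210,288,220);print('stripe',st,T(st,.05,s).round(4), 'top', T(orange(t,278,196,298,203),.05,t).round(4))
E
python3 m2.py
```

```text
tab fitted [0.6276 0.1232 0.1052] 0.000572812038083354 tab foam [ 0.4759 -0.275   0.0798] 0.0014018789250948892
seat by tab: top [0.6084 0.0449] side [0.6087 0.0437]  foam relay: top [ 0.4658 -0.2805] side [ 0.4659 -0.2835]
flange near [294.39 210.99] 0.13107517 0.031948008 held by side [0.6081 0.0484] tcp [0.6102 0.0471 0.1092]
fitted top quad [[262.5, 212.60000610351562], [270.70001220703125, 207.0], [279.6000061035156, 213.5], [271.0, 217.1999969482422]] [0.3, 0.21, 0.04, 0.02] sides [0.0347 0.0403 0.0277 0.0316] seat [0.6074 0.0452]
right-top corner: held [0.6103 0.0492] seat [0.6074 0.0484]
stripe (np.float64(283.2857142857143), np.float64(215.57142857142858)) [0.6406 0.0497] top [0.6474 0.0459]
```

Top camera and robot agree at the grasp (within 0.5 mm). The seat estimates cluster at (0.6088, 0.0450), yaw −5.4°. I'll shift there and descend to just above the deck.

```bash
python3 -m inch '[[[0,0,0.0002],[-0.004,0.007,0],1],[[0,0,0],[0,0,0.04],1],[[0,0,0],[0,0,0.03],1],[[0,0,0],[0,0,0.008],1],[[0,0,0],[0,0,0],1],[[0,0,0],[0,0,0],1],[[0,0,0],[0,0,0],1]]'
python3 togo.py .6088 .045 .067 -5.4
```

```text
clock: 11.87
eef_pos: [0.6084, 0.0453, 0.0852]
tool_rot: [0.999, -0.047, 0.001, -0.0]
ft_force: [-0.4, 0.3, -0.5]
grip_width: 0.0316
grasp_force: 60.0
clock 11.87 tcp [0.6084 0.0453 0.0852] w 0.0316 gf 60.0 F [-0.4  0.3 -0.5]
turn [-0.0001 -0.0002  0.0002] shift after turn [0.0015 0.0008 0.0606]
```

```bash
for i in 1; do python3 -m inch '[[[0,0,0],[0,0,0.005],1],[[0,0,0],[0,0,0.005],1],[[0,0,0],[0,0,0],1],[[0,0,0],[0,0,0],1]]' | grep -E 'pos|force'; done
python3 -m inch '[[[0,0,0],[0,0,0.005],1],[[0,0,0],[0,0,0.002],1],[[0,0,0],[0,0,0],1],[[0,0,0],[0,0,0],1]]'| grep -E 'pos|force'
python3 -m inch '[[[0,0,0],[0,0,0.004],1],[[0,0,0],[0,0,0.003],1],[[0,0,0],[0,0,0],1],[[0,0,0],[0,0,0],1]]'| grep -E 'pos|force'
```

```text
eef_pos: [0.608, 0.0452, 0.0817]
ft_force: [1.2, -0.0, -1.2]
grasp_force: 60.0
eef_pos: [0.6082, 0.0452, 0.0797]
ft_force: [0.8, 1.3, -1.1]
grasp_force: 60.0
eef_pos: [0.6082, 0.0453, 0.0777]
ft_force: [0.7, -0.1, 1.4]
grasp_force: 60.1
```

```bash
python3 -m inch '[[[0,0,0],[0,0,0.005],1],[[0,0,0],[0,0,0],1],[[0,0,0],[0,0,0],1]]'| grep -E 'pos|force'
python3 -m inch '[[[0,0,0],[0,0,0.005],1],[[0,0,0],[0,0,0],1],[[0,0,0],[0,0,0],1]]'| grep -E 'pos|force|torque'
python3 togo.py .6088 .045 .067 -5.4
```

```text
eef_pos: [0.6083, 0.0452, 0.0763]
ft_force: [1.3, 0.1, 1.6]
grasp_force: 60.3
eef_pos: [0.6084, 0.0453, 0.0749]
ft_force: [-0.1, -0.8, 4.5]
grasp_force: 60.6
clock 13.37 tcp [0.6084 0.0453 0.0749] w 0.0313 gf 60.6 F [-0.1 -0.8  4.5]
turn [-0.0001 -0.0003  0.0002] shift after turn [0.0014 0.0007 0.0264]
```

```bash
python3 -m inch '[[[0,0,0],[0,0,0.005],1],[[0,0,0],[0,0,0],1],[[0,0,0],[0,0,0],1]]'| grep -E 'pos|force'
python3 -m inch '[[[0,0,0],[0,0,0.005],1],[[0,0,0],[0,0,0],1],[[0,0,0],[0,0,0],1]]'| grep -E 'pos|force'
python3 -m inch '[[[0,0,0],[0,0,0.005],1],[[0,0,0],[0,0,0],1],[[0,0,0],[0,0,0],1]]'| grep -E 'pos|force'
python3 togo.py .6088 .045 .067 -5.4
python3 - <<'E'
from h import *
c=vision.camera('side');cv2.imwrite('pics/g5.png',cv2.resize(c['img'][190:250,255:335,::-1],(800,600),interpolation=cv2.INTER_CUBIC))
E
```

```text
eef_pos: [0.6081, 0.0453, 0.0729]
ft_force: [0.2, 0.5, 1.2]
grasp_force: 60.3
eef_pos: [0.6076, 0.0452, 0.0708]
ft_force: [0.1, 0.0, 0.4]
grasp_force: 60.3
eef_pos: [0.6077, 0.0452, 0.0695]
ft_force: [0.2, 0.7, -0.5]
grasp_force: 60.3
clock 14.12 tcp [0.6077 0.0452 0.0695] w 0.0314 gf 60.3 F [ 0.2  0.7 -0.5]
turn [-0.0001  0.      0.0002] shift after turn [0.0037 0.0003 0.0084]
```

View pics/g5.png

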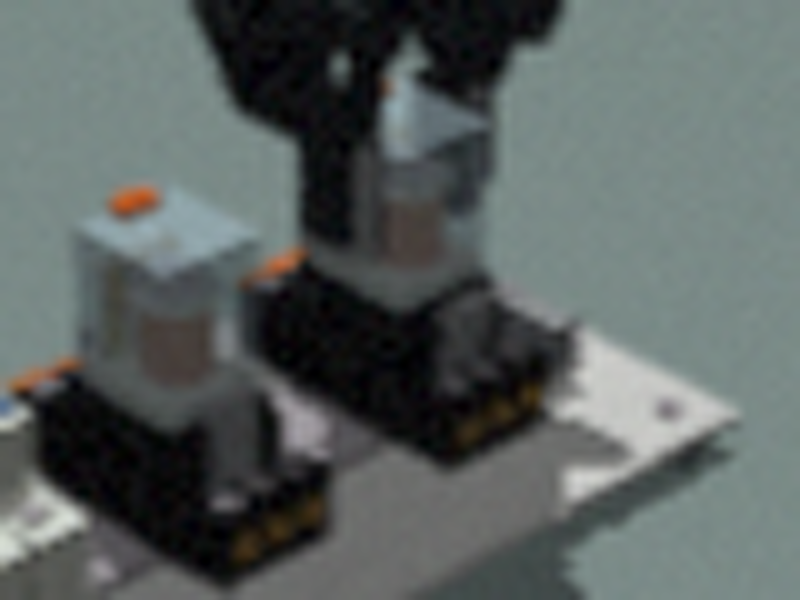

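The relay is in the socket, level with its neighbour: cover base at (400,290), front clip around (460,320). The force rose to about 5 N, then dropped. I'll press on until the deck is met.

```bash
for i in 1; do python3 -m inch '[[[0,0,0],[0,0,0.004],1],[[0,0,0],[0,0,0],1],[[0,0,0],[0,0,0],1]]'| grep -E 'pos|t_force'; done
python3 -m inch '[[[0,0,0],[0,0,0.004],1],[[0,0,0],[0,0,0],1],[[0,0,0],[0,0,0],1]]'| grep -E 'pos|t_force'
python3 -m inch '[[[0,0,0],[0,0,0.003],1],[[0,0,0],[0,0,0],1],[[0,0,0],[0,0,0],1]]'| grep -E 'pos|force'
```

```text
eef_pos: [0.6079, 0.0452, 0.0687]
ft_force: [0.1, 0.3, -0.7]
eef_pos: [0.6076, 0.0452, 0.0672]
ft_force: [0.0, 0.8, -1.3]
eef_pos: [0.6076, 0.0452, 0.0671]
ft_force: [-2.7, -0.1, 4.5]
grasp_force: 60.7
```

```bash
python3 -m inch '[[[0,0,0],[0,0,0.002],1],[[0,0,0],[0,0,0],1],[[0,0,0],[0,0,0],1]]'| grep -E 'pos|t_force'
python3 -m inch '[[[0,0,0],[0,0,0.002],1],[[0,0,0],[0,0,0],1],[[0,0,0],[0,0,0],1]]'| grep -E 'pos|force'
python3 - <<'E'
from h import *
c=vision.camera('side');cv2.imwrite('pics/g6.png',cv2.resize(c['img'][190:250,255:335,::-1],(800,600),interpolation=cv2.INTER_CUBIC))
E
```

```text
eef_pos: [0.6076, 0.0452, 0.0672]
ft_force: [-4.2, 0.0, 8.3]
eef_pos: [0.6076, 0.0452, 0.0671]
ft_force: [-5.5, 0.0, 11.2]
grasp_force: 61.7
```

View pics/g6.png

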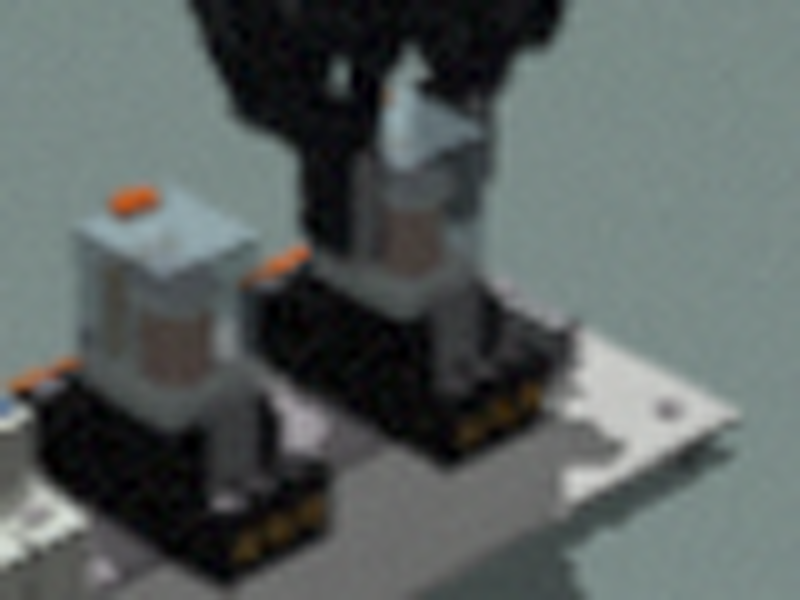

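The front clip now stands upright at (460,340), just like the fitted relay's, and the flange is on the hard deck at the predicted height. Now I'll ease up gently to find the clip play.

```bash
python3 -m inch '[[[0,0,0],[0,0,-0.006],1],[[0,0,0],[0,0,0],1],[[0,0,0],[0,0,0],1]]'| grep -E 'pos|t_force'
python3 -m inch '[[[0,0,0],[0,0,-0.004],1],[[0,0,0],[0,0,0],1],[[0,0,0],[0,0,0],1]]'| grep -E 'pos|t_force'
python3 -m inch '[[[0,0,0],[0,0,-0.003],1],[[0,0,0],[0,0,0],1],[[0,0,0],[0,0,0],1]]'| grep -E 'pos|t_force'
python3 -m inch '[[[0,0,0],[0,0,-0.003],1],[[0,0,0],[0,0,0],1],[[0,0,0],[0,0,0],1]]'| grep -E 'pos|t_force'
```

```text
eef_pos: [0.6082, 0.0452, 0.0672]
ft_force: [-0.6, -0.6, 2.4]
eef_pos: [0.6079, 0.0452, 0.0678]
ft_force: [1.0, 0.7, -2.4]
eef_pos: [0.6078, 0.0452, 0.0682]
ft_force: [2.2, 0.2, -9.9]
eef_pos: [0.6076, 0.0452, 0.0688]
ft_force: [3.8, 0.6, -18.6]
```

```bash
python3 -m inch '[[[0,0,0],[0,0,0.002],1],[[0,0,0],[0,0,0],1],[[0,0,0],[0,0,0],1]]'| grep -E 'pos|t_force'
python3 -m inch '[[[0,0,0],[0,0,0],1],[[0,0,0],[0,0,0],1]]'| grep -E 'pos|t_force'
```

```text
eef_pos: [0.6076, 0.0452, 0.0689]
ft_force: [4.4, 1.0, -18.9]
eef_pos: [0.6076, 0.0452, 0.069]
ft_force: [4.8, -0.5, -20.0]
```

```bash
python3 -m inch '[[[0,0,0],[0,0,0.004],1],[[0,0,0],[0,0,0],1]]'| grep -E 'pos|t_force'
python3 -m inch '[[[0,0,0],[0,0,0],1],[[0,0,0],[0,0,0],1]]'| grep -E 'pos|t_force'
```

```text
eef_pos: [0.6077, 0.0452, 0.0687]
ft_force: [2.2, 0.3, -15.9]
eef_pos: [0.6078, 0.0452, 0.0687]
ft_force: [3.0, 0.8, -15.3]
```

```bash
python3 -m inch '[[[0,0,0],[0,0,0.0015],1],[[0,0,0],[0,0,0],1]]'| grep -E 'pos|t_force'
python3 -m inch '[[[0,0,0],[0,0,0],1],[[0,0,0],[0,0,0],1]]'| grep -E 'pos|t_force'
python3 -m inch '[[[0,0,0],[0,0,0],1],[[0,0,0],[0,0,0],1]]'| grep -E 'pos|t_force'
python3 -m inch '[[[0,0,0],[0,0,0],1],[[0,0,0],[0,0,0],1]]'| grep -E 'pos|t_force'
```

```text
eef_pos: [0.6078, 0.0452, 0.0685]
ft_force: [2.3, -0.6, -12.7]
eef_pos: [0.6079, 0.0452, 0.0684]
ft_force: [0.7, 0.5, -11.9]
eef_pos: [0.6079, 0.0452, 0.0683]
ft_force: [0.8, 1.0, -11.8]
eef_pos: [0.608, 0.0453, 0.0683]
ft_force: [-0.0, -0.6, -10.6]
```

```bash
python3 -m inch '[[[0,0,0],[0,0,-0.001],1],[[0,0,0],[0,0,0],1]]'| grep -E 'pos|t_force'
python3 -m inch '[[[0,0,0],[0,0,0],1],[[0,0,0],[0,0,0],1]]'| grep -E 'pos|t_force'
python3 -m inch '[[[0,0,0],[0,0,0],1],[[0,0,0],[0,0,0],1]]'| grep -E 'pos|t_force'
python3 -m inch '[[[0,0,0],[0,0,0],1],[[0,0,0],[0,0,0],1]]'| grep -E 'pos|t_force'
python3 -m inch '[[[0,0,0],[0,0,0],1],[[0,0,0],[0,0,0],1]]'| grep -E 'pos|t_force'
```

```text
eef_pos: [0.608, 0.0452, 0.0684]
ft_force: [0.6, 0.1, -11.6]
eef_pos: [0.608, 0.0452, 0.0683]
ft_force: [0.5, 0.8, -10.8]
eef_pos: [0.608, 0.0452, 0.0683]
ft_force: [0.6, -0.3, -10.4]
eef_pos: [0.608, 0.0452, 0.0683]
ft_force: [-0.1, 0.2, -10.9]
eef_pos: [0.608, 0.0452, 0.0683]
ft_force: [-0.3, 0.0, -10.1]
```

```bash
python3 -m inch '[[[0,0,0],[0,0,-0.0018],1],[[0,0,0],[0,0,0],1]]'| grep -E 'pos|t_force'
python3 -m inch '[[[0,0,0],[0,0,0],1],[[0,0,0],[0,0,0],1]]'| grep -E 'pos|t_force'
python3 -m inch '[[[0,0,0],[0,0,0],1],[[0,0,0],[0,0,0],1]]'| grep -E 'pos|t_force'
python3 -m inch '[[[0,0,0],[0,0,0],1],[[0,0,0],[0,0,0],1]]'| grep -E 'pos|t_force'
python3 -m inch '[[[0,0,0],[0,0,0],1],[[0,0,0],[0,0,0],1]]'| grep -E 'pos|t_force'
python3 -m inch '[[[0,0,0],[0,0,0],1],[[0,0,0],[0,0,0],1]]'| grep -E 'pos|t_force'
```

```text
eef_pos: [0.6079, 0.0452, 0.0685]
ft_force: [1.2, 0.4, -13.4]
eef_pos: [0.6079, 0.0452, 0.0685]
ft_force: [1.3, -0.3, -13.8]
eef_pos: [0.6079, 0.0452, 0.0686]
ft_force: [0.6, 0.6, -13.4]
eef_pos: [0.6079, 0.0452, 0.0687]
ft_force: [0.1, 0.7, -15.4]
eef_pos: [0.6079, 0.0452, 0.0687]
ft_force: [0.8, 0.4, -15.8]
eef_pos: [0.6079, 0.0452, 0.0687]
ft_force: [0.7, -0.0, -15.6]
```

The tug held at about 12–14 N of contact for over half a second. Now I'll set the relay back on the deck, open partly (to clear the neighbour) and retreat upward.

```bash
python3 -m inch '[[[0,0,0],[0,0,0.004],1],[[0,0,0],[0,0,0.003],1],[[0,0,0],[0,0,0],1],[[0,0,0],[0,0,0],1]]'| grep -E 'pos|t_force'
python3 -m inch '[[[0,0,0],[0,0,0],0.2],[[0,0,0],[0,0,0],0],[[0,0,0],[0,0,0],-0.1],[[0,0,0],[0,0,0],-0.1],[[0,0,0],[0,0,0],-0.1],[[0,0,0],[0,0,0],-0.1]]'
```

```text
eef_pos: [0.6084, 0.0452, 0.068]
ft_force: [-1.8, -0.4, -5.3]
clock: 20.55
eef_pos: [0.6086, 0.0453, 0.0674]
tool_rot: [0.999, -0.047, 0.001, -0.0]
ft_force: [-0.8, 0.2, 0.2]
grip_width: 0.0469
grasp_force: 0.0
```

```bash
python3 -m inch '[[[0,0,0],[0,0,-0.03],-0.1],[[0,0,0],[0,0,-0.08],-0.1],[[0,0,0],[0,0,-0.1],-0.1],[[0,0,0],[0,0,-0.1],-0.1],[[0,0,0],[0,0,-0.1],-0.1],[[0,0,0],[-0.1,0,0],-0.1],[[0,0,0],[-0.12,0.1,0],-0.1],[[0,0,0],[-0.12,0.1,0],-0.1],[[0,0,0],[-0.12,0.1,0],-0.1],[[0,0,0],[-0.1,0.1,0],-0.1]]'
python3 -m inch '[[[0,0,0],[-0.05,0.1,0],-0.1],[[0,0,0],[0,0.1,0],-0.1],[[0,0,0],[0,0.1,0],-0.1],[[0,0,0],[0,0.08,0],-0.1],[[0,0,0],[0,0,0],-0.1],[[0,0,0],[0,0,0],-0.1]]'
python3 - <<'E'
from h import *
s=vision.camera('side')['img'];t=vision.camera('top')['img']
cv2.imwrite('pics/g7.png',np.hstack([cv2.resize(s[180:260,240:340,::-1],(400,320),interpolation=cv2.INTER_CUBIC),cv2.resize(t[175:255,225:325,::-1],(400,320),interpolation=cv2.INTER_CUBIC)]))
E
```

```text
clock: 21.38
eef_pos: [0.4414, -0.0454, 0.1902]
tool_rot: [0.999, -0.05, 0.001, 0.002]
ft_force: [-0.2, -0.4, 0.7]
grip_width: 0.047
grasp_force: 0.0
clock: 21.88
eef_pos: [0.4245, -0.0927, 0.1923]
tool_rot: [0.996, -0.089, -0.002, 0.027]
ft_force: [0.1, 0.6, 0.5]
grip_width: 0.047
grasp_force: 0.0
```

View pics/g7.png

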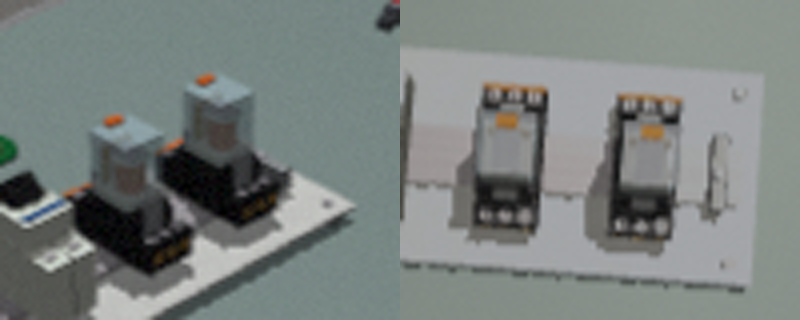

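The new relay sits exactly like its fitted neighbour: tab at the orange end (652,132), clips closed, arm clear. I'm handing it in.

```bash
python3 -c "
from workcell import workorder;print(workorder.job_done())"
```

```text
the job is handed in; nothing more can be done
None
```

The relay is plugged in with its tab at the orange end, clipped home and let go. It held a 12–14 N tug for over half a second, though the pull briefly peaked at about 19 N, close to the 20 N limit. The job is handed in, but no verdict came back.

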